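Wedge a camera carriage tight on its repair stand

TASK

Slide the camera carriage on the leaning repair stand fully home against its end stop, then take the wooden wedge out of its holder, set it tip first into the slot beside the carriage's upright plate with its flat face towards the plate, and tap it down until its tip is at the bottom of the slot and it stays locked tight by itself. Work on the plate and the wedge only: do not press on the camera, and leave the stray lenses and the lens cap where they are.

Things in the scene. Friction and masses are not known exactly. Their poses are not given: they have to be found in the camera images.
- stand: Dark steel foot of the fixed repair stand, 170 x 250 mm; origin under it on the bench, z up. It carries the deck; it cannot move.
- deck: Aluminium deck of the stand, 130 x 250 x 10 mm, leaning 30 degrees towards the robot. Origin on its upper surface; z is its normal (30 degrees from vertical, leaning to the robot), x runs up the slope, y sideways (robot's left when the stand is square to it). An end stop 30 mm high stands at its +y end (y 112 to 130 mm), the wedge slot at its -y end.
- carriage (a joint): Aluminium carriage that carries the camera and the plate, in m: 0 = home against the end stop at the deck's +y end; a positive value is how far it stands off home towards the slot (deck -y), at most 22 mm. It slides with a friction of about 3 N and stays where it is left.
- camera: Black camera body lying on its back on the carriage, 84 x 118 x 48 mm, lens mount (metal ring) up; origin in the middle of its back, axes as the deck's; fixed to the carriage. Its highest points stand 70 mm above the deck.
- wedge: Pale wooden wedge, 145 mm long (z, tip to head), 36 mm wide (x), 0.11 kg, tip down in its holder. Origin mid-tip. Tip 12 mm thick (y -6 to 6); flat face at y +6, sloping face from y -6 to y -22 at z 105. Head: z 105 to 145, 52 mm (x) by 32 mm (y -24 to 8); grip across y. In the slot its axes match the deck's. Loose, its tip stops 12 mm off the deck; 10-15 N taps drive it down to the deck.
- holder: Fixed plywood holder, a foot of 100 x 100 x 8 mm with a narrow pocket 115 mm high (57 mm along y, 64 mm along x) in which the wedge hangs by the shoulders of its head; it lifts straight up out of it. Origin underneath, axes as the wedge's in it. The wedge's flat face looks to its +y, the robot's left.
- lens: Bystander: white lens standing on the bench, 82 mm across, 135 mm high; origin under it.
- lens_short: Bystander: short black lens standing on the bench, 68 mm across, 60 mm high; origin under it.
- cap: Bystander: black lens cap on the bench, 72 mm across, 9 mm thick; origin under it.
- slot (a point): Middle of the wedge slot's mouth with the carriage home, at deck x 0, y -53.5, z 45 mm; axes as the deck's. The slot runs down along deck -z, 42 mm long in x between two end walls. Outer wall: a steel cheek on stiff springs, its face at deck y -61.9 mm at the mouth, sloping to y -55.2 mm at the deck. Other wall: the carriage's plate. All of it but the plate is 45 mm high and reaches out to y -89 mm.
- plate (a point): Middle of the top edge, on the slot side, of the carriage's upright aluminium plate: deck x 0, z 81 mm, y -45 mm when home. The plate is 38 mm wide (x), 12 mm thick and upright to the deck; above the cheek 36 mm of it are bare, where it can be pushed towards deck +y. Home, the slot is 16.9 mm wide at the mouth; before, too narrow for the wedge's tip.
- flat (a point): Point on the wedge's flat face, mid-width, 20 mm up from the tip; it lies against the plate when the wedge is home.
There are look-alikes about, which are no part of the job. Of the things like the wedge, leave any that is green, red or turquoise; of the rest the larger one is meant.

How it is judged:
On the way, in this order (a step that is already met when the one before it is completed fails the run):
1. the carriage is home against its end stop, the wedge not yet in the slot (value of joint carriage below 0.002 m and not (z of wedge in the frame of deck between -0.003 and 0.03 m and y of wedge in the frame of deck between -0.06 and -0.044 m and x of wedge in the frame of deck between -0.008 and 0.008 m and angle between the z axis of wedge and the z axis of deck, either way round below 0.2 rad)), for 0.2 s.
2. the wedge stands tip down in the mouth of the slot or deeper, square to the deck (z of wedge in the frame of deck between -0.003 and 0.03 m and y of wedge in the frame of deck between -0.06 and -0.044 m and x of wedge in the frame of deck between -0.008 and 0.008 m and angle between the z axis of wedge and the z axis of deck, either way round below 0.2 rad and angle between the y axis of wedge and the y axis of deck, either way round below 0.2 rad), for 0.2 s.
3. the wedge is fully down, flat face to the plate, its tip within 4 mm of the deck, and jammed with at least 5 N against the plate, with the fingers off it (all of step 2 and value of joint carriage below 0.002 m and contact force between the fingers and wedge below 0.1 N and y of flat in the frame of deck above -0.049 m and z of wedge in the frame of deck below 0.004 m and contact force between wedge and carriage above 5 N), for 0.2 s.
At the end, for the whole second after the job is handed in: The carriage is within 2 mm of home; the wedge stands in the slot (within 0.2 rad of the deck's axes, flat face to the plate, tip within 4 mm of the deck), at rest, released, and jammed so that it still presses on the plate with at least 5 N (all of step 2 and value of joint carriage below 0.002 m and linear speed of wedge below 0.01 m/s and y of flat in the frame of deck above -0.049 m and z of wedge in the frame of deck below 0.004 m and contact force between wedge and carriage above 5 N); the robot touches nothing.
It fails at once if the white lens was shifted by over 20 mm (distance of lens from where it was at the start of the episode above 0.02 m).
It fails at once if the short lens was shifted by over 20 mm (distance of lens_short from where it was at the start of the episode above 0.02 m).
It fails at once if the lens cap was shifted by over 20 mm (distance of cap from where it was at the start of the episode above 0.02 m).
It fails at once if the robot pressed on the camera with more than 5 N (contact force between any of the arm, the fingers and camera above 5 N).
It fails at once if the wedge pressed on the camera with more than 5 N (contact force between wedge and camera above 5 N).
It also fails if it takes over 69 s, if anything falls off the work surface, if the arm or the gripper's body presses on something with over 40 N, if the wrist force passes 120 N, or if a joint passes its speed limit or range.

ROBOT

A 6-joint arm with a two-finger parallel gripper is mounted at the origin on the work surface. World frame = base frame: x ahead of the robot, y to its left, z up, the work surface at z = 0. Lengths are in m, angles in rad, forces in N, time in s.
With the tool pointing down it reaches from about 0.325 to 0.875 m from the base axis. Payload 4.4 kg.
Tool frame: the origin (TCP) lies midway between the tips of the shut fingers; the grasp point (between the pads) lies 19 mm behind it; z points along the fingers, y is the line along which they close (so a half turn about z gives the same grasp; the last joint's range is limited). The gripper opens to 85 mm and grips with 20 to 120 N. Pads are 22 mm wide; open, the fingers measure 114 mm over their backs; the gripper's body (76 mm by 85 mm) begins 54 mm behind the grasp point. The pads swing forward as they close: fully open they stand 13 mm farther back than shut.
Start: joints at [1.107, 0.207, 1.542, -0, 1.393, -0.15], TCP at [0.177, 0.547, 0.231] pointing down, gripper open.
Joint ranges: [-2.73, 2.73], [-0.86, 2.22], [0.23, 2.46], [-1.11, 4.25], [0.08, 2.63], [-2.82, 2.82]. Speed limits (rad/s): [2.79, 2.79, 3.14, 3.14, 3.14, 3.14].

INTERFACE

Orientations are given as a unit quaternion [w, x, y, z].
In Python, from plant import sensors, eyes, bot gives the robot as it stands.
- The arm moves only by the tool play_rows, never from a script. Its argument "commands" is a list that holds one entry, the list of rows, each a list of 5 numbers: the shift along the tool's x, y, z in m, then the turn about the tool's z in degrees, then the opening in per cent of the stroke, from 0 (shut) to 100 (fully open). In form: [[[tx, ty, tz, roll, grip], ...]]. A call has 1 to 10 rows; each row shifts and turns the commanded pose from where the row before left it, along the tool's axes as they then stand; what a row does not reach is not made up. A row lasts 1/8 s, in which the tool goes at most 62.5 mm and 10.7 degrees, less where a joint would pass 70% of its speed; a pose out of reach is approached as far as the arm can. A call with a gripper value outside its range is refused whole. The fingers move at their own pace and stop on an object; "squeeze" is the grip in N (left out, the last holds). Time passes only in rows, so rows that do not move let the fingers close. It gives the time, the measured TCP pose, the force, the opening and the grip force at its end, in the units of the state.
- sensors.read_state(): the state, without advancing time (a new reading comes with each control period).
- eyes.snapshot(name): name is "side" or "top"; returns the picture (420x560x3 uint8, blue, green, red); there is no depth.
- eyes.get_calibration(name): a dict with "fx", "fy", "cx", "cy" (pixels), "origin" and "orientation" of the camera in the world. Camera axes: x right, y up, looking along -z (the intrinsics and any distortion apply to the point x, -y, -z); pixel columns grow to the right and rows downward; lengths in m; the calibration is good to about 2 mm. A picture is of the moment at which its call begins. get_calibration takes no time and is no camera call.
- bot.close_job(): hands the job in; it is judged then, once.
The state is a dict: "clock": time; "qpos": joint angles; "qd": joint speeds; "joint_efforts": joint torques, N m; "tool_pos": TCP position; "eef_rot": TCP orientation; "wrist_force": force on the tool from outside, world axes, zero at the start; "torque": the same for the moment, N m; "opening": finger opening in m; "grip_force": force on a finger pad.
Only numpy, scipy, OpenCV 4.12 (cv2) and the standard library are available. Lean on these libraries where they do the work, as an engineer would, in place of code of your own. Each camera call takes 0.05 s, during which the arm holds its last target. There are 200 camera calls.

## Working session

There is one attempt and no reset: what is moved stays moved. The work goes in short steps, Python scripts to look and compute and a tool call to move; the robot and the scene stay as the last step left them, time stands still between calls to the robot, and variables do not carry over. Pictures are saved under pics/ and viewed, at most 10 in all, crops included, and the job is handed in when it is done.

Besides the shell and the picture viewer there is one more tool, called after "Call:" in YAML: its name, and indented under it one key for each argument. play_rows: Moves the arm, as the interface text tells. Its arguments: {"type":"object","properties":{"commands":{"type":"array","items":{"type":"array","items":{"type":"array","items":{"type":"number"}}}},"squeeze":{"type":"number"}},"required":["commands"]}

```bash
ls; mkdir -p pics
python3 - <<'E'
from plant import sensors, eyes, bot
import cv2,numpy as np
for n in("side","top"):
    im=eyes.snapshot(n); cv2.imwrite(f"pics/{n}0.png",im); print(n,eyes.get_calibration(n))
print(sensors.read_state())
E
```

```text
pics
side {'fx': 499.4449882630396, 'fy': 499.4449882630396, 'cx': 279.77983670934776, 'cy': 210.36882708006104, 'origin': array([ 0.421198  , -1.18825579,  0.85483199]), 'orientation': array([ 0.87461503,  0.48295155, -0.01140529, -0.04094235])}
top {'fx': 477.0935937762669, 'fy': 477.0935937762669, 'cx': 285.7971165669369, 'cy': 209.25301662922112, 'origin': array([0.40189048, 0.00254196, 1.25368426]), 'orientation': array([ 0.71351323,  0.02503104, -0.03708174, -0.69921188])}
{'clock': 0.1, 'qpos': array([ 1.10750685e+00,  2.07346559e-01,  1.54281521e+00, -2.87803790e-05,
        1.39349869e+00, -1.50539267e-01]), 'qd': array([-0.00094895, -0.00113685, -0.00273422, -0.00194567,  0.00209202,
        0.00058613]), 'joint_efforts': array([-1.82657583e-03, -3.84097910e+01, -2.92545426e+01, -3.79355251e-04,
        4.97402565e-03,  6.20219311e-06]), 'tool_pos': array([0.17664582, 0.54647536, 0.23023324]), 'eef_rot': array([-2.98861182e-04,  1.55735969e-01,  9.87798177e-01, -9.89867657e-04]), 'wrist_force': array([-0.37162887, -0.58786015, -0.03158401]), 'torque': array([-0.04361717,  0.04690263, -0.03464378]), 'grip_force': 0.0, 'opening': 0.08561216554994386}
```

View pics/side0.png

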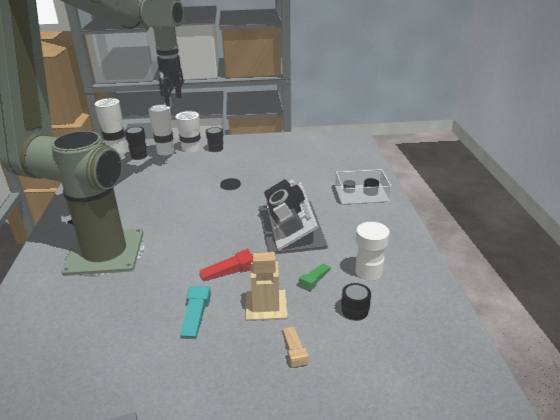

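View pics/top0.png

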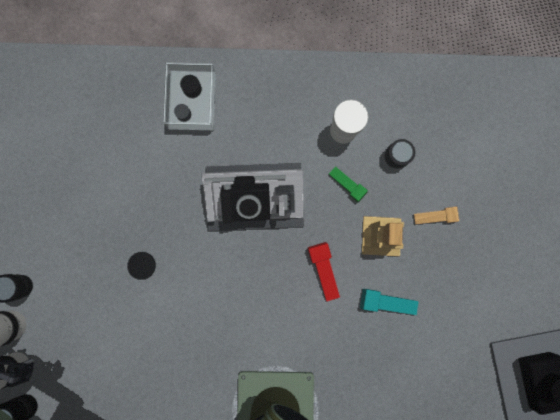

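Run:
```python
import cv2,numpy as np
t=cv2.imread("pics/top0.png");s=cv2.imread("pics/side0.png")
def crop(im,x,y,w,h,k):
    c=cv2.resize(im[y:y+h,x:x+w],None,fx=k,fy=k,interpolation=cv2.INTER_CUBIC)
    for i in range(0,w,10):
        if (x+i)%10==0: pass
    for X in range((x+9)//10*10,x+w,10):
        p=(X-x)*k; c[:8,p:p+1]=(0,255,255); cv2.putText(c,str(X),(p+1,16),0,.3,(0,255,255),1)
    for Y in range((y+9)//10*10,y+h,10):
        p=(Y-y)*k; c[p:p+1,:8]=(0,255,255); cv2.putText(c,str(Y),(9,p+4),0,.3,(0,255,255),1)
    return c
C=np.zeros((600,800,3),np.uint8)
def put(c,x,y): C[y:y+c.shape[0],x:x+c.shape[1]]=c
put(crop(t,198,155,110,80,4),0,0)
put(crop(s,255,170,75,85,4),450,0)
put(crop(t,355,205,110,60,4),0,345)
put(crop(s,240,245,75,62,4),450,345)
cv2.imwrite("pics/crop1.png",C)
```

```text
(no output)
```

View pics/crop1.png

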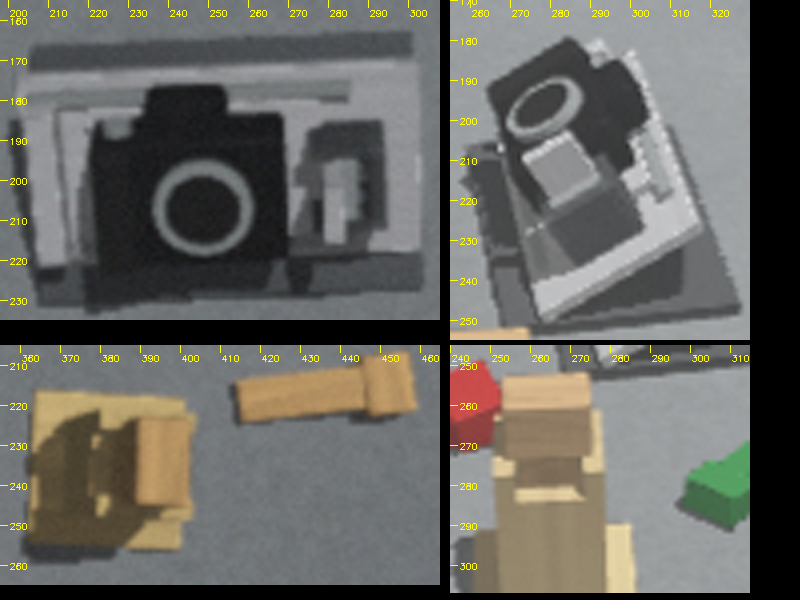

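The pale wedge in the holder, at top (395,232) and side (263,263), is the one meant. The other pale one, lying loose at top (435,213), is smaller. The plate is near top (283,205) and side (280,217).

```bash
cat > h.py <<'E'
import cv2,numpy as np
from scipy.spatial.transform import Rotation as R
from plant import sensors, eyes, bot
CAL={n:eyes.get_calibration(n) for n in("side","top")}
def ray(n,u,v):
    c=CAL[n];q=c["orientation"];r=R.from_quat([q[1],q[2],q[3],q[0]])
    d=r.apply([(u-c["cx"])/c["fx"],-(v-c["cy"])/c["fy"],-1.]);return c["origin"],d/np.linalg.norm(d)
def proj(n,p):
    c=CAL[n];q=c["orientation"];r=R.from_quat([q[1],q[2],q[3],q[0]])
    x,y,z=r.inv().apply(np.asarray(p,float)-c["origin"]);return np.array([c["cx"]-c["fx"]*x/z,c["cy"]+c["fy"]*y/z])
def onz(n,u,v,z):
    o,d=ray(n,u,v);return o+d*(z-o[2])/d[2]
def tri(top,side):
    A=np.zeros((3,3));b=np.zeros(3);L=[ray("top",*top),ray("side",*side)]
    for o,d in L: M=np.eye(3)-np.outer(d,d);A+=M;b+=M@o
    p=np.linalg.solve(A,b);return p,[round(1e3*np.linalg.norm((np.eye(3)-np.outer(d,d))@(p-o)),1) for o,d in L]
def crop(im,x,y,w,h,k):
    c=cv2.resize(im[y:y+h,x:x+w],None,fx=k,fy=k,interpolation=cv2.INTER_CUBIC)
    for X in range((x+4)//5*5,x+w,5):
        p=int((X-x+.5)*k); c[:8,p:p+1]=(0,255,255); cv2.putText(c,str(X),(p+1,16),0,.3,(0,255,255),1)
    for Y in range((y+4)//5*5,y+h,5):
        p=int((Y-y+.5)*k); c[p:p+1,:8]=(0,255,255); cv2.putText(c,str(Y),(9,p+4),0,.3,(0,255,255),1)
    return c
def sheet(name,items):
    C=np.zeros((600,800,3),np.uint8)
    for c,x,y in items: h,w=min(c.shape[0],600-y),min(c.shape[1],800-x);C[y:y+h,x:x+w]=c[:h,:w]
    cv2.imwrite(f"pics/{name}.png",C)
E
python3 - <<'E'
from h import *
t=cv2.imread("pics/top0.png");s=cv2.imread("pics/side0.png")
sheet("crop2",[(crop(t,262,162,46,66,9),0,0),(crop(s,264,196,64,60,6),416,0),(crop(t,360,210,42,55,4),416,365),(crop(s,248,248,30,30,7),590,365)])
E
```

```text
(no output)
```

View pics/crop2.png

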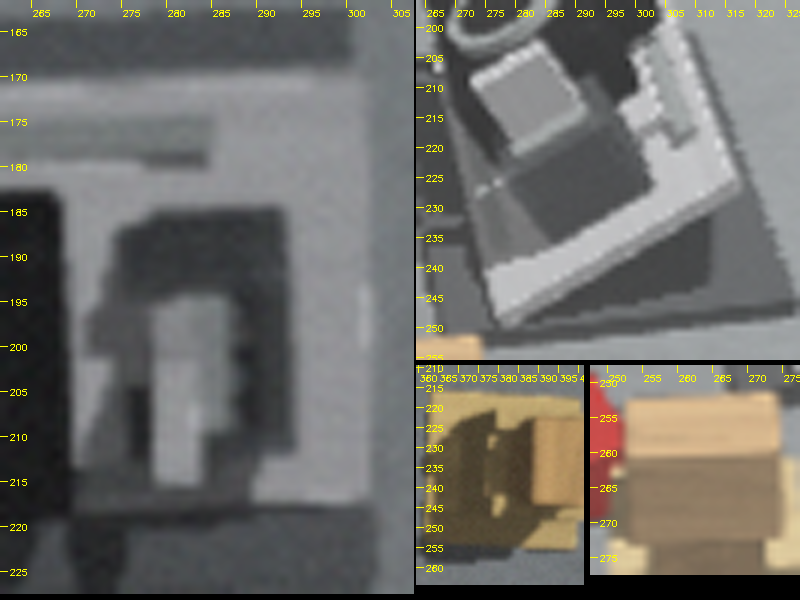

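Run:
```python
from h import *
np.set_printoptions(precision=4,suppress=True)
a,e=tri((302,169.3),(316.5,225)); print(a,e)
b,e=tri((302,217),(278,247.5)); print(b,e,np.linalg.norm(a-b))
print(tri((283.3,215.5),(272,209)),tri((283.5,201),(283,202.8)))
# wedge head top
for t,s in(((387.5,245),(251.7,260.8)),((399.5,245),(251.7,252.3)),((400,223),(273.5,251.3)),((388,223),(273.7,260.3))): print(tri(t,s))
# foot from top view
for p in((302,162.5),(303,227.5)): print(onz("top",*p,.006))
for z in (.012,):
  for p in((204.5,174),(206,166),(207.5,231)): print(onz("top",*p,z))
```

```text
[ 0.6036 -0.0546  0.0838] [np.float64(1.9), np.float64(1.9)]
[ 0.4925 -0.0599  0.019 ] [np.float64(0.9), np.float64(0.9)] 0.12875549239798767
(array([ 0.4849, -0.0102,  0.1166]), [np.float64(2.3), np.float64(2.3)]) (array([ 0.5169, -0.0097,  0.1345]), [np.float64(3.2), np.float64(3.2)])
(array([ 0.4198, -0.2568,  0.1313]), [np.float64(1.7), np.float64(1.7)])
(array([ 0.4204, -0.2753,  0.17  ]), [np.float64(1.0), np.float64(1.0)])
(array([ 0.4703, -0.2766,  0.1697]), [np.float64(1.3), np.float64(1.3)])
(array([ 0.4716, -0.2583,  0.1297]), [np.float64(1.9), np.float64(1.9)])
[ 0.6373 -0.0582  0.006 ]
[ 0.465  -0.0636  0.006 ]
[0.5998 0.1974 0.012 ]
[0.6211 0.1942 0.012 ]
[0.4506 0.1845 0.012 ]
```

Run:
```python
from h import *
np.set_printoptions(precision=4,suppress=True)
for t,s in(((387.5,245),(251.7,252.3)),((399.5,245),(251.7,260.8)),((400,223),(273.7,260.3)),((388,223),(273.5,251.3))): print(tri(t,s))
# yaw via subpixel edges in the top view
g=cv2.GaussianBlur(cv2.cvtColor(cv2.imread("pics/top0.png"),cv2.COLOR_BGR2GRAY).astype(float),(3,3),0)
def edge(cols,r0,r1,z,sign):
    P=[]
    for c in cols:
        d=np.gradient(g[r0:r1,c])*sign;i=int(np.argmax(d));
        if 0<i<len(d)-1: i+= .5*(d[i-1]-d[i+1])/(d[i-1]-2*d[i]+d[i+1]+1e-9)
        P.append(onz("top",c,r0+i,z))
    P=np.array(P);k=np.polyfit(P[:,1],P[:,0],1,);r=P[:,0]-np.polyval(k,P[:,1]);m=abs(r)<.003
    k=np.polyfit(P[m,1],P[m,0],1);print("slope deg",-np.degrees(np.arctan(k[0])),"x at y=.06",np.polyval(k,.06),m.sum(),len(P))
edge(range(212,300),166,175,.0838,1)   # deck far edge
edge(range(212,298),158,166,.006,-1)   # foot far edge
edge(range(275,300),213,221,.0190,-1)
edge(range(212,300),222,234,.006,1)
# holder foot edges
edge(range(364,396),212,222,.008,1)
```

```text
(array([ 0.4202, -0.252 ,  0.1524]), [np.float64(0.9), np.float64(0.9)])
(array([ 0.42  , -0.2805,  0.1497]), [np.float64(1.8), np.float64(1.8)])
(array([ 0.4707, -0.2821,  0.1483]), [np.float64(2.2), np.float64(2.2)])
(array([ 0.4711, -0.2531,  0.1521]), [np.float64(0.9), np.float64(0.9)])
slope deg 3.618318955573333 x at y=.06 0.599138981174342 88 88
slope deg 3.500662194583695 x at y=.06 0.6307105685874607 86 86
slope deg 0.9646080905319234 x at y=.06 0.4888197154871512 17 25
slope deg 3.6231571856530134 x at y=.06 0.4573098526060558 80 88
slope deg -1.4781567698069873 x at y=.06 0.5058005991041367 32 32
```

```bash
cat >> h.py <<'E'
PSI=np.radians(3.6);DO=np.array([.541,.0625,.0514])
DY=np.array([-np.sin(PSI),np.cos(PSI),0]);DZ=np.array([-.5*np.cos(PSI),-.5*np.sin(PSI),3**.5/2]);DX=np.cross(DY,DZ)
deck=lambda x,y,z:DO+DX*x+DY*y+DZ*z
def axes():
    s=sensors.read_state();q=s["eef_rot"];return s,R.from_quat([q[1],q[2],q[3],q[0]]).as_matrix()
def go(p,yaw=None):
    """tool-frame shift (mm) after the roll, and the roll (deg); yaw=world heading of tool y"""
    s,M=axes();h=np.degrees(np.arctan2(M[1,1],M[0,1]));roll=0 if yaw is None else -((yaw-h+180)%360-180)
    M2=M@R.from_euler("z",roll,degrees=True).as_matrix()
    print("t",round(s["clock"],2),"heading",round(h,2),"roll",round(roll,2),"shift mm",np.round(1e3*M2.T@(np.asarray(p)-s["tool_pos"]),1),"F",np.round(s["wrist_force"],1))
E
python3 -c "
from h import *
go([.515,-.04,.2],93.6)"
```

```text
t 0.1 heading 72.08 roll -21.52 shift mm [-300.9 -606.5   31. ] F [-0.4 -0.6 -0. ]
```

Call:
play_rows:
  commands:
    - [[0, 0, 0, -7.2, 0], [0, 0, 0, -7.2, 0], [0, 0, 0, -7.1, 0], [-0.025, -0.0505, 0.0026, 0, 0], [-0.025, -0.0505, 0.0026, 0, 0], [-0.025, -0.0505, 0.0026, 0, 0], [-0.025, -0.0505, 0.0026, 0, 0], [-0.025, -0.0505, 0.0026, 0, 0], [-0.025, -0.0505, 0.0026, 0, 0], [-0.025, -0.0505, 0.0026, 0, 0]]

```text
clock: 1.35
tool_pos: [0.374, 0.2035, 0.2128]
eef_rot: [0.0, -0.031, 1.0, 0.0]
wrist_force: [1.6, 0.4, -0.0]
opening: 0.0001
grip_force: 0.0
```

Call:
play_rows:
  commands:
    - [[-0.025, -0.0505, 0.0026, 0, 0], [-0.025, -0.0505, 0.0026, 0, 0], [-0.025, -0.0505, 0.0026, 0, 0], [-0.025, -0.0505, 0.0026, 0, 0], [-0.025, -0.0505, 0.0026, 0, 0], [0, 0, 0, 0, 0], [0, 0, 0, 0, 0]]

```text
clock: 2.22
tool_pos: [0.5134, -0.0387, 0.1993]
eef_rot: [-0.001, -0.031, 1.0, 0.001]
wrist_force: [-0.5, 0.2, -0.5]
opening: -0.0
grip_force: 0.0
```

```bash
python3 -c "
from h import *
go([.515,-.04,.2],93.6);go(deck(0,-.092,.065),93.6)"
```

```text
t 2.23 heading 93.54 roll -0.06 shift mm [-1.5 -1.4 -0.7] F [-0.5  0.2 -0.5]
t 2.23 heading 93.54 roll -0.06 shift mm [-1.6  7.1 91.7] F [-0.5  0.2 -0.5]
```

Call:
play_rows:
  commands:
    - [[-0.0015, 0, 0.03, 0, 0], [0, 0, 0.03, 0, 0], [0, 0, 0.02, 0, 0], [0, 0, 0.011, 0, 0], [0, 0, 0, 0, 0]]

```text
clock: 2.85
tool_pos: [0.5148, -0.0378, 0.1086]
eef_rot: [-0.001, -0.032, 0.999, 0.0]
wrist_force: [-1.1, 0.0, 0.2]
opening: 0.0003
grip_force: 0.0
```

```bash
python3 -c "
from h import *
t=eyes.snapshot('top');s=eyes.snapshot('side')
cv2.imwrite('pics/t1.png',t);cv2.imwrite('pics/s1.png',s)
sheet('v1',[(crop(t,240,150,70,85,6),0,0),(crop(s,250,165,70,85,5),440,0)])
print(proj('top',sensors.read_state()['tool_pos']),proj('side',sensors.read_state()['tool_pos']))"
```

```text
[295.26483569 203.92167277] [284.97321792 215.70161613]
```

View pics/v1.png

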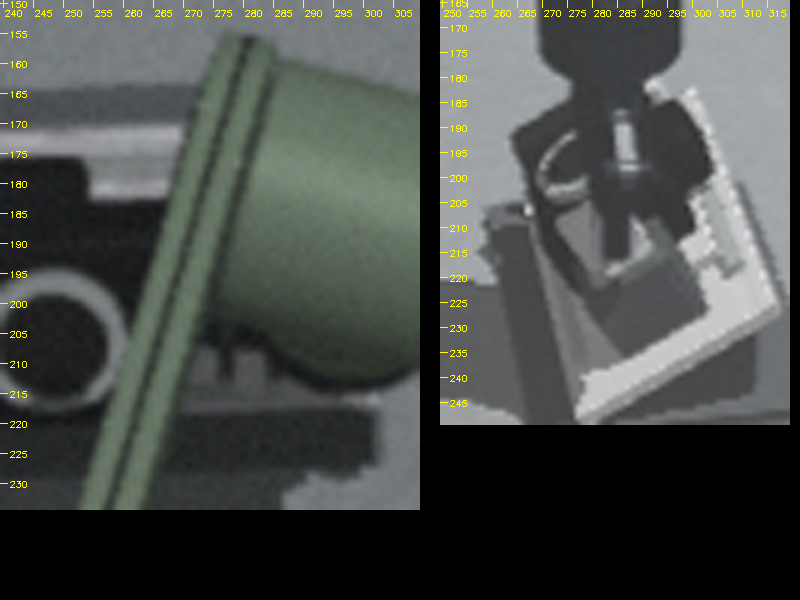

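Call:
play_rows:
  commands:
    - [[0, 0.004, 0, 0, 0], [0, 0.004, 0, 0, 0], [0, 0.004, 0, 0, 0], [0, 0.004, 0, 0, 0]]

```text
clock: 3.45
tool_pos: [0.5148, -0.0229, 0.1092]
eef_rot: [0.0, -0.031, 1.0, -0.0]
wrist_force: [0.4, -2.2, -0.3]
opening: 0.0
grip_force: 1.0
```

Call:
play_rows:
  commands:
    - [[0, 0.004, 0, 0, 0], [0, 0.004, 0, 0, 0], [0, 0.003, 0, 0, 0]]

```text
clock: 3.82
tool_pos: [0.5141, -0.012, 0.1092]
eef_rot: [0.0, -0.031, 1.0, -0.0]
wrist_force: [0.9, -4.1, 1.4]
opening: 0.0004
grip_force: 1.6
```

Call:
play_rows:
  commands:
    - [[0, 0.003, 0, 0, 0], [0, 0.003, 0, 0, 0], [0, 0.002, 0, 0, 0]]

```text
clock: 4.2
tool_pos: [0.5137, -0.0061, 0.1093]
eef_rot: [0.0, -0.032, 0.999, -0.003]
wrist_force: [-1.0, -13.2, 0.6]
opening: 0.0
grip_force: 6.5
```

Call:
play_rows:
  commands:
    - [[0, 0.002, 0, 0, 0], [0, 0.001, 0, 0, 0]]

```text
clock: 4.45
tool_pos: [0.5137, -0.006, 0.1094]
eef_rot: [0.0, -0.032, 0.999, -0.005]
wrist_force: [-1.1, -20.7, -0.2]
opening: 0.0001
grip_force: 9.9
```

Call:
play_rows:
  commands:
    - [[0, -0.006, 0, 0, 0], [0, -0.01, 0, 0, 0], [0, -0.01, -0.02, 0, 0], [0, 0, -0.05, 0, 100], [0, 0, -0.06, 0, 100], [0, 0, -0.04, 0, 100], [0, 0, 0, 0, 100]]

```text
clock: 5.32
tool_pos: [0.5175, -0.0269, 0.2837]
eef_rot: [0.005, -0.032, 0.999, -0.001]
wrist_force: [-0.6, 0.9, -0.4]
opening: 0.0725
grip_force: 0.0
```

```bash
python3 -c "
from h import *
go([.4455,-.267,.29],88.5)"
```

```text
t 5.33 heading 93.62 roll 5.12 shift mm [  65.6 -241.9   -6.8] F [-0.6  0.9 -0.4]
```

Call:
play_rows:
  commands:
    - [[0, 0, 0, 5.1, 100], [0.0131, -0.0484, -0.001, 0, 100], [0.0131, -0.0484, -0.001, 0, 100], [0.0131, -0.0484, -0.001, 0, 100], [0.0131, -0.0484, -0.001, 0, 100], [0.0131, -0.0484, -0.001, 0, 100], [0, 0, 0, 0, 100], [0, 0, 0.04, 0, 100], [0, 0, 0.04, 0, 100], [0, 0, 0, 0, 100]]

```text
clock: 6.58
tool_pos: [0.4405, -0.2634, 0.1992]
eef_rot: [-0.004, 0.013, 1.0, 0.004]
wrist_force: [-0.7, -0.0, 0.0]
opening: 0.0853
grip_force: 0.0
```

```bash
python3 -c "
from h import *
go([.4455,-.267,.21],88.5)
t=eyes.snapshot('top');s=eyes.snapshot('side')
cv2.imwrite('pics/t2.png',t);cv2.imwrite('pics/s2.png',s)
sheet('v2',[(crop(t,262,162,46,66,6),0,0),(crop(s,255,170,70,82,5),290,0),(crop(t,355,200,65,65,3),0,400),(crop(s,235,215,55,70,5),520,240)])
print(proj('side',sensors.read_state()['tool_pos']))"
```

```text
t 6.58 heading 88.54 roll 0.04 shift mm [ -5.   -3.4 -10.9] F [-0.7 -0.   0. ]
[261.42826748 237.03671366]
```

View pics/v2.png

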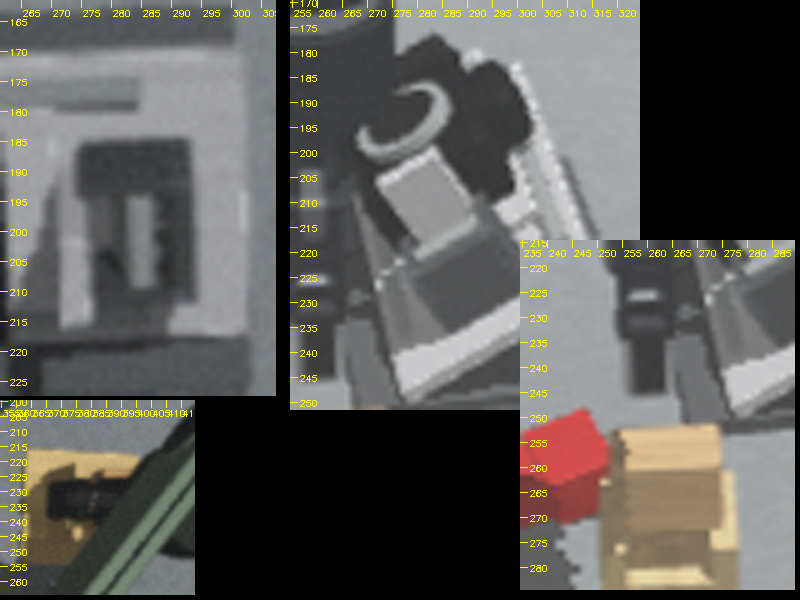

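Run:
```python
from h import *
np.set_printoptions(precision=4,suppress=True)
inv=lambda p:1e3*np.array([(p-DO)@DX,(p-DO)@DY,(p-DO)@DZ])
print("cheek",inv(onz("top",282,201.3,.091)),"ends",inv(onz("top",282,193.3,.101)),inv(onz("top",282,209.6,.08)))
for t,s in(((275,216.5),(272,205.7)),((275.3,200.8),(284,199.8))):
    p,e=tri(t,s);print("plate",p,e,inv(p))
t=cv2.imread("pics/t2.png",0).astype(int)
for r in(203,206,210,214):print(r,t[r,266:296])
print([t[r,273] for r in range(190,224)]);print([t[r,284] for r in range(186,216)])
```

```text
cheek [  1.2502 -67.9004  45.0043] ends [ 22.2754 -68.5906  44.4125] [-21.0857 -67.1802  45.1983]
plate [0.4842 0.0096 0.115 ] [np.float64(0.3), np.float64(0.3)] [-20.1447 -49.2459  85.1083]
plate [0.5193 0.0096 0.1322] [np.float64(1.1), np.float64(1.1)] [ 18.7612 -51.4505  82.4357]
203 [158 146 109  86  88 100 140 154 160 157 133  99  73  62  58  67  70  94
 117 130 127 107  85  57  56  56  67  67 104 143]
206 [113  93  85  84  82  89 137 155 157 154 139  88  63  59  46  44  62  88
 112 129 126  98  59  43  49  59  66  72 101 142]
210 [ 89  88  86  88  84  90 144 162 160 157 137  92  59  63  62  61  61  71
  77  80  73  67  66  60  64  75  76  74 101 138]
214 [ 70  68  69  71  68  83 147 161 160 158 164 118  76  73  72  72  72  72
  69  69  72  82  83  86 107 142 156 160 157 155]
[np.int64(139), np.int64(139), np.int64(138), np.int64(140), np.int64(138), np.int64(141), np.int64(142), np.int64(141), np.int64(144), np.int64(141), np.int64(144), np.int64(152), np.int64(164), np.int64(154), np.int64(156), np.int64(157), np.int64(155), np.int64(156), np.int64(158), np.int64(157), np.int64(162), np.int64(160), np.int64(156), np.int64(156), np.int64(161), np.int64(154), np.int64(117), np.int64(88), np.int64(77), np.int64(48), np.int64(46), np.int64(56), np.int64(76), np.int64(84)]
[np.int64(66), np.int64(63), np.int64(61), np.int64(59), np.int64(66), np.int64(63), np.int64(67), np.int64(67), np.int64(87), np.int64(125), np.int64(126), np.int64(125), np.int64(122), np.int64(122), np.int64(121), np.int64(122), np.int64(122), np.int64(117), np.int64(121), np.int64(118), np.int64(112), np.int64(116), np.int64(117), np.int64(106), np.int64(77), np.int64(66), np.int64(62), np.int64(68), np.int64(69), np.int64(72)]
```

Call:
play_rows:
  commands:
    - [[-0.0055, -0.0036, 0.03, 0, 100], [0, 0, 0.03, 0, 100], [0, 0, 0.015, 0, 100], [0, 0, 0, 0, 100]]

```text
clock: 7.18
tool_pos: [0.4486, -0.2707, 0.1293]
eef_rot: [-0.0, 0.013, 1.0, 0.0]
wrist_force: [-0.8, -0.4, -0.3]
opening: 0.0855
grip_force: 0.0
```

Call:
play_rows:
  commands:
    - [[0, 0, 0, 0, 0], [0, 0, 0, 0, 0], [0, 0, 0, 0, 0], [0, 0, 0, 0, 0], [0, 0, 0, 0, 0], [0, 0, 0, 0, 0]]
  squeeze: 40

```text
clock: 7.92
tool_pos: [0.449, -0.2712, 0.1301]
eef_rot: [0.001, 0.013, 1.0, -0.0]
wrist_force: [-1.2, 1.4, 6.1]
opening: 0.0313
grip_force: 40.6
```

Call:
play_rows:
  commands:
    - [[0, 0, 0, 0, 60], [0, 0, 0, 0, 60], [0, 0.001, 0.007, 0, 60], [0, 0, 0, 0, 0], [0, 0, 0, 0, 0], [0, 0, 0, 0, 0], [0, 0, 0, 0, 0], [0, 0, 0, 0, 0]]
  squeeze: 40

```text
clock: 8.93
tool_pos: [0.4484, -0.2698, 0.122]
eef_rot: [-0.0, 0.013, 1.0, 0.0]
wrist_force: [-0.0, -0.2, -1.5]
opening: 0.0315
grip_force: 41.0
```

Call:
play_rows:
  commands:
    - [[0, 0, -0.01, 0, 0], [0, 0, -0.02, 0, 0], [0, 0, -0.03, 0, 0], [0, 0, -0.04, 0, 0], [0, 0, -0.04, 0, 0], [0, 0, -0.01, 0, 0], [0, 0, 0, 0, 0]]

```text
clock: 9.8
tool_pos: [0.4486, -0.2699, 0.2724]
eef_rot: [0.0, 0.013, 1.0, -0.0]
wrist_force: [-0.1, -0.5, -2.6]
opening: 0.0314
grip_force: 41.1
```

```bash
python3 -c "
from h import *
t=eyes.snapshot('top');s=eyes.snapshot('side')
cv2.imwrite('pics/t3.png',t);cv2.imwrite('pics/s3.png',s)
go([.51,-.269,.265])
sheet('v3',[(crop(s,220,160,100,150,4),0,0),(crop(t,340,190,90,90,4),410,0)])"
```

```text
t 9.9 heading 88.48 roll 0 shift mm [-62.4   1.7   4.8] F [ 0.2 -0.9 -1.1]
```

View pics/v3.png

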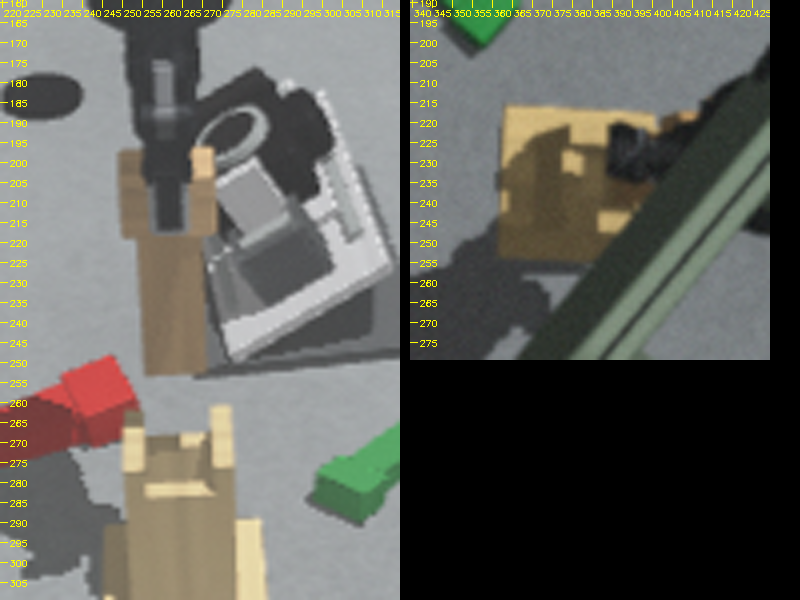

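Call:
play_rows:
  commands:
    - [[-0.031, 0, 0, 0, 0], [-0.031, 0, 0, 0, 0], [0, 0, 0.035, 0, 0], [0, 0, 0.035, 0, 0], [0, 0, 0, 0, 0]]
  squeeze: 25

```text
clock: 10.52
tool_pos: [0.507, -0.2689, 0.196]
eef_rot: [-0.005, 0.013, 1.0, 0.004]
wrist_force: [-0.8, 0.5, -1.4]
opening: 0.0313
grip_force: 41.0
```

Call:
play_rows:
  commands:
    - [[0.006, 0, 0, 0, 0], [0.006, 0, 0, 0, 0], [0.006, 0, 0, 0, 0], [0.006, 0, 0, 0, 0]]

```text
clock: 11.02
tool_pos: [0.4884, -0.2717, 0.2046]
eef_rot: [0.003, 0.013, 1.0, -0.001]
wrist_force: [4.5, 0.2, 1.8]
opening: 0.0312
grip_force: 41.5
```

Call:
play_rows:
  commands:
    - [[0.006, 0, 0, 0, 0], [0.006, 0, 0, 0, 0], [0.006, 0, 0, 0, 0], [0.006, 0, 0, 0, 0], [0.006, 0, 0, 0, 0], [0.006, 0, 0, 0, 0], [0.006, 0, 0, 0, 0]]
  squeeze: 25

```text
clock: 11.9
tool_pos: [0.4434, -0.2689, 0.2006]
eef_rot: [-0.001, 0.013, 1.0, 0.001]
wrist_force: [5.5, -0.4, -3.6]
opening: 0.0318
grip_force: 42.4
```

```bash
python3 -c "
from h import *
s=eyes.snapshot('side')
cv2.imwrite('pics/s4.png',s);go([.43,-.269,.2])
sheet('v4',[(crop(s,210,170,110,140,4),0,0)])"
```

```text
t 11.95 heading 88.46 roll 0 shift mm [12.7 -0.5  0.7] F [ 3.4 -0.4  0.4]
```

View pics/v4.png

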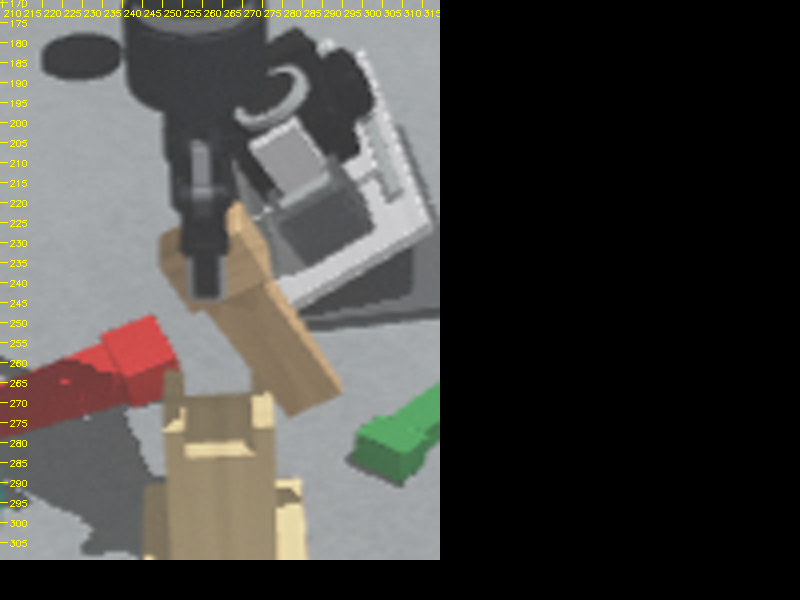

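Run:
```python
from h import *
def ony(u,v,y):
    o,d=ray("side",u,v);return o+d*(y-o[1])/d[1]
a=ony(282,273.2,-.267);b=ony(295,266.5,-.267)
c=ony(261.2,247.5,-.283);d=ony(277.5,240,-.283)
for p in(a,b,c,d):print(p)
an=lambda v:np.degrees(np.arctan2(v[0],v[2]))
print("left",an(c-a),"right",an(d-b),"tip edge",np.degrees(np.arctan2((b-a)[2],(b-a)[0])),np.linalg.norm(b-a), np.linalg.norm(c-a))
m=(a+b)/2;s,_=axes();g=s["tool_pos"]-[0,0,-.019];print("axis from grip",an(g-m),np.linalg.norm((g-m)[[0,2]]),m-s["tool_pos"])
```

```text
[ 0.48797067 -0.267       0.09612475]
[ 0.51906766 -0.267       0.11370842]
[ 0.44129236 -0.283       0.18736619]
[ 0.47839381 -0.283       0.20512201]
left -27.093883189627842 right -23.986345202771258 tip edge 29.48582107197216 0.035724049675917635 0.10372976143338827
axis from grip -27.916809001154054 0.12987449796568956 [ 0.06080582  0.00182492 -0.09576078]
```

Call:
play_rows:
  commands:
    - [[0.005, 0, 0, 0, 0], [0, 0, 0, 0, 0], [0, 0, -0.03, 0, 0], [0, 0, -0.05, 0, 0], [0, 0, -0.02, 0, 0], [0, 0, 0, -5.1, 0], [0, 0, 0, 0, 0]]
  squeeze: 40

```text
clock: 12.82
tool_pos: [0.4377, -0.2689, 0.3009]
eef_rot: [-0.003, -0.031, 1.0, 0.001]
wrist_force: [0.5, -0.8, -1.7]
opening: 0.0316
grip_force: 42.6
```

```bash
sed -i 's/DO=np.array(.*$/DO=np.array([.5414,.0562,.053])/' h.py
cat >> h.py <<'E'
def tcp(x,y,z): return deck(x,y,z)+.131*DZ-.008*DY-np.array([0,0,.019])
E
python3 -c "
from h import *
s=eyes.snapshot('side');cv2.imwrite('pics/s5.png',s)
for y,z in((-.085,.09),(-.065,.06)):
  print(tcp(0,y,z));go(tcp(0,y,z),93.6)"
```

```text
[ 0.43695756 -0.04355484  0.22539161]
t 12.88 heading 93.49 roll -0.11 shift mm [-13.6 224.8  75.7] F [-0.2 -0.4 -1.7]
[ 0.45067216 -0.02265245  0.19941085]
t 12.88 heading 93.49 roll -0.11 shift mm [-28.7 244.7 101.7] F [-0.2 -0.4 -1.7]
```

Call:
play_rows:
  commands:
    - [[-0.0035, 0.056, 0, 0, 0], [-0.0035, 0.056, 0, 0, 0], [-0.0035, 0.056, 0, 0, 0], [-0.003, 0.056, 0, 0, 0], [0, 0, 0.03, 0, 0], [0, 0, 0.03, 0, 0], [0, 0, 0.015, 0, 0], [0, 0, 0, 0, 0]]

```text
clock: 13.88
tool_pos: [0.4375, -0.0451, 0.2255]
eef_rot: [-0.002, -0.031, 1.0, 0.001]
wrist_force: [0.6, -0.6, -1.4]
opening: 0.0315
grip_force: 42.5
```

```bash
python3 -c "
from h import *
t=eyes.snapshot('top');s=eyes.snapshot('side')
cv2.imwrite('pics/t6.png',t);cv2.imwrite('pics/s6.png',s)
go(tcp(0,-.065,.06),93.6)
P=[deck(x,-.085-.006,.09) for x in(-.018,.018)];
for p in P: print(proj('side',p),proj('top',p))
sheet('v6',[(crop(s,230,140,95,112,5),0,0),(crop(t,262,162,60,75,5),480,0)])"
```

```text
t 13.97 heading 93.53 roll -0.07 shift mm [-12.7  22.3  28.4] F [ 1.1 -0.8 -0.5]
[274.12940296 212.65958397] [295.18032653 215.79236761]
[285.3095873  206.00039227] [294.86950778 201.99294507]
```

View pics/v6.png

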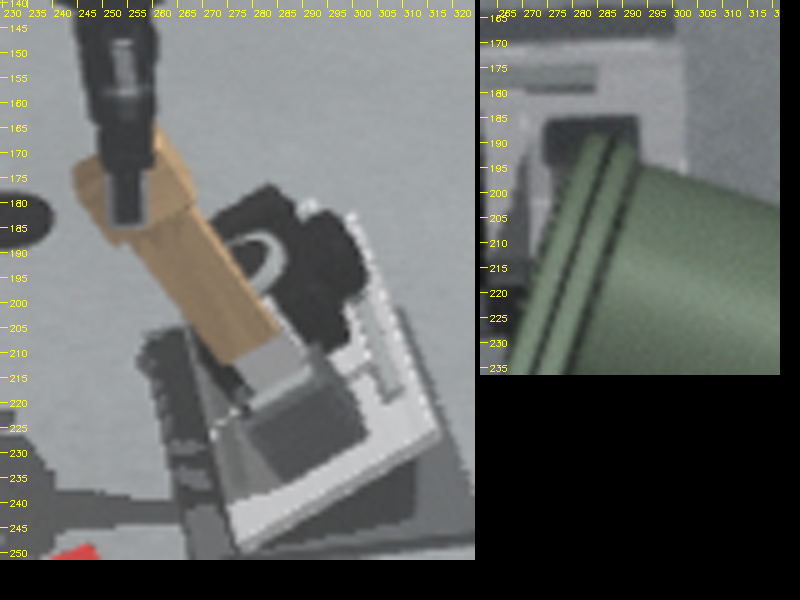

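```bash
python3 -c "
from h import *
for p in((-.019,-.045,.081),(.019,-.045,.081),(-.019,-.045,.045),(.021,-.089,.045),(-.021,-.089,.045)): print(p,proj('side',deck(*p)),proj('top',deck(*p)))
s=cv2.imread('pics/s6.png',0).astype(int)
for r in(200,204,208):print(r,s[r,258:292])
for r in (216,219):print(r,s[r,270:300])
s=cv2.imread('pics/s2.png',0).astype(int)
for r in (203,206,209,212):print(r,s[r,266:300])
"
```

```text
(-0.019, -0.045, 0.081) [273.27009316 206.38658767] [275.80923311 215.34167094]
(0.019, -0.045, 0.081) [284.70497715 199.54455335] [275.20685995 200.85625569]
(-0.019, -0.045, 0.045) [279.80083749 215.07595627] [275.54297676 209.00986451]
(0.021, -0.089, 0.045) [294.3356971  216.28987605] [293.01499341 193.34658554]
(-0.021, -0.089, 0.045) [281.48513933 223.8638661 ] [293.39265888 209.00212752]
200 [160 160 162 163 162 161 147 127 119 121 120 117 117 117 118 123 124 123
 119 122 121 120 125 153 179 199 154  86  62  59  62  57  57  59]
204 [159 161 162 164 160 159 158 155 143 123 114 116 118 118 116 117 118 120
 125 124 121 117 119 121 118 123 153 152 184 138  73  57  58  58]
208 [157 107  72  73  73  73  74  72  72  92  90  70  77 106 116 118 116 115
 118 123 123 125 124 122 121 131 144 149 146 146 143 179 126  69]
216 [117 111  89  65  57  59  58  58  66 132 147 146 145 147 149 158 166 168
 166 164 148 122 105 111 102  95  95  95  96 126]
219 [109 122 110 103 103  77  71  92  99 100 121 160 169 165 163 145 121 108
 102  98  90  85  81  80  81  83  85  88  94  95]
203 [ 63  62  60  59  59  55  57  57  70  93 128 186 199 195 179 157 149 150
 149 169 148  89  57  56  57  57  56  58  57  57  58  59  60 170]
206 [ 78  75  66  61  60  59 143 187 195 177 159 152 150 150 150 151 151 151
 150 150 150 164 142  91  61  57  58  58  57  57  58  59  59  60]
209 [ 77  93 103  76  61  60  61  76 131 149 149 149 150 150 151 150 149 150
 148 150 150 149 149 156 154 120 102  99  73  57  67 102 131 186]
212 [ 77  74 102  96  71  58  58  56  58  55 137 151 150 149 151 152 151 149
 150 148 149 149 149 148 133 132 111 101 100  98 156 196 205 205]
```

Call:
play_rows:
  commands:
    - [[-0.004, 0.008, 0.01, 0, 0], [-0.004, 0.007, 0.01, 0, 0], [-0.003, 0.007, 0.0085, 0, 0], [0, 0, 0, 0, 0]]

```text
clock: 14.48
tool_pos: [0.4479, -0.0217, 0.1974]
eef_rot: [-0.001, -0.032, 0.999, 0.0]
wrist_force: [-0.3, -0.5, -1.3]
opening: 0.0316
grip_force: 42.5
```

Call:
play_rows:
  commands:
    - [[0, 0.003, 0, 0, 0], [0, 0.003, 0, 0, 0], [0, 0.003, 0, 0, 0], [0, 0, 0, 0, 0]]

```text
clock: 14.98
tool_pos: [0.4481, -0.0134, 0.1988]
eef_rot: [0.0, -0.031, 1.0, -0.0]
wrist_force: [-1.1, 0.1, -1.5]
opening: 0.0315
grip_force: 42.5
```

Call:
play_rows:
  commands:
    - [[0, 0.002, 0, 0, 0], [0, 0.002, 0, 0, 0], [0, 0, 0, 0, 0]]

```text
clock: 15.35
tool_pos: [0.4478, -0.0103, 0.1987]
eef_rot: [0.0, -0.031, 1.0, -0.001]
wrist_force: [-0.2, -2.5, -1.4]
opening: 0.0314
grip_force: 42.6
```

Call:
play_rows:
  commands:
    - [[0, 0.002, 0, 0, 0], [0, 0, 0, 0, 0]]

```text
clock: 15.6
tool_pos: [0.4478, -0.0097, 0.1988]
eef_rot: [0.0, -0.031, 1.0, -0.003]
wrist_force: [0.3, -7.3, -1.6]
opening: 0.0315
grip_force: 42.6
```

Call:
play_rows:
  commands:
    - [[0, -0.0045, 0, 0, 0], [0, 0, 0, 0, 0], [-0.002, 0, 0.0035, 0, 0], [-0.002, 0, 0.0035, 0, 0], [-0.002, 0, 0.0035, 0, 0], [0, 0, 0, 0, 0]]

```text
clock: 16.35
tool_pos: [0.4537, -0.0115, 0.1876]
eef_rot: [-0.001, -0.031, 1.0, 0.0]
wrist_force: [-0.3, 0.2, -1.5]
opening: 0.0313
grip_force: 42.6
```

Call:
play_rows:
  commands:
    - [[-0.001, 0, 0.0017, 0, 0], [-0.001, 0, 0.0017, 0, 0], [0, 0, 0, 0, 0]]

```text
clock: 16.73
tool_pos: [0.4559, -0.0116, 0.1846]
eef_rot: [-0.0, -0.031, 1.0, 0.0]
wrist_force: [-0.1, 0.8, -1.9]
opening: 0.0313
grip_force: 42.6
```

Call:
play_rows:
  commands:
    - [[-0.001, -0.0005, 0.0017, 0, 0], [-0.001, 0, 0.0017, 0, 0], [-0.001, 0, 0.0017, 0, 0], [0, 0, 0, 0, 0]]

```text
clock: 17.23
tool_pos: [0.4588, -0.0119, 0.1793]
eef_rot: [-0.0, -0.031, 1.0, 0.0]
wrist_force: [0.7, -0.9, -1.6]
opening: 0.0318
grip_force: 42.6
```

Call:
play_rows:
  commands:
    - [[-0.001, 0, 0.0017, 0, 0], [-0.001, 0, 0.0017, 0, 0], [-0.001, 0, 0.0017, 0, 0], [0, 0, 0, 0, 0]]

```text
clock: 17.73
tool_pos: [0.4618, -0.0116, 0.1743]
eef_rot: [-0.0, -0.031, 1.0, 0.0]
wrist_force: [0.4, -0.0, -1.8]
opening: 0.0314
grip_force: 42.6
```

Call:
play_rows:
  commands:
    - [[-0.001, 0, 0.0017, 0, 0], [-0.001, 0, 0.0017, 0, 0], [-0.001, 0, 0.0017, 0, 0], [0, 0, 0, 0, 0]]

```text
clock: 18.23
tool_pos: [0.4648, -0.0115, 0.1692]
eef_rot: [-0.0, -0.031, 1.0, 0.0]
wrist_force: [-0.6, -0.0, -1.4]
opening: 0.0315
grip_force: 42.6
```

Call:
play_rows:
  commands:
    - [[-0.001, 0, 0.0017, 0, 0], [-0.001, 0, 0.0017, 0, 0], [-0.001, 0, 0.0017, 0, 0], [0, 0, 0, 0, 0]]

```text
clock: 18.73
tool_pos: [0.4679, -0.0108, 0.1641]
eef_rot: [-0.0, -0.031, 1.0, 0.001]
wrist_force: [-0.0, 3.5, -2.0]
opening: 0.0317
grip_force: 42.5
```

Call:
play_rows:
  commands:
    - [[-0.001, 0.0005, 0.0017, 0, 0], [-0.001, 0.0005, 0.0017, 0, 0], [-0.001, 0, 0.0017, 0, 0], [0, 0, 0, 0, 0]]

```text
clock: 19.23
tool_pos: [0.4708, -0.0099, 0.1589]
eef_rot: [-0.0, -0.031, 1.0, 0.0]
wrist_force: [-1.2, 3.1, -0.9]
opening: 0.0314
grip_force: 42.6
```

Call:
play_rows:
  commands:
    - [[-0.001, 0.0005, 0.0017, 0, 0], [-0.001, 0, 0.0017, 0, 0], [0, 0, 0, 0, 0]]

```text
clock: 19.6
tool_pos: [0.4728, -0.0093, 0.1556]
eef_rot: [-0.0, -0.031, 1.0, 0.0]
wrist_force: [-0.9, 4.5, 0.7]
opening: 0.0318
grip_force: 42.9
```

Call:
play_rows:
  commands:
    - [[-0.001, 0, 0.0017, 0, 0], [-0.001, 0, 0.0017, 0, 0], [0, 0, 0, 0, 0]]
  squeeze: 70

```text
clock: 19.98
tool_pos: [0.4746, -0.0093, 0.1525]
eef_rot: [-0.0, -0.031, 1.0, 0.0]
wrist_force: [-2.3, 3.7, 2.8]
opening: 0.031
grip_force: 71.3
```

Call:
play_rows:
  commands:
    - [[-0.001, 0, 0.0017, 0, 0], [-0.001, 0, 0.0017, 0, 0], [0, 0, 0, 0, 0]]

```text
clock: 20.35
tool_pos: [0.4764, -0.0092, 0.1495]
eef_rot: [-0.001, -0.031, 1.0, 0.0]
wrist_force: [-5.1, 5.5, 6.0]
opening: 0.0309
grip_force: 71.7
```

Call:
play_rows:
  commands:
    - [[-0.001, 0, 0.0017, 0, 0], [-0.001, 0, 0.0017, 0, 0], [0, 0, 0, 0, 0]]

```text
clock: 20.72
tool_pos: [0.4779, -0.009, 0.147]
eef_rot: [-0.001, -0.032, 1.0, -0.0]
wrist_force: [-8.9, 5.0, 12.6]
opening: 0.0312
grip_force: 72.4
```

Call:
play_rows:
  commands:
    - [[-0.001, 0, 0.0017, 0, 0], [-0.001, 0, 0.0017, 0, 0], [0, 0, 0, 0, 0]]

```text
clock: 21.1
tool_pos: [0.4782, -0.0091, 0.147]
eef_rot: [-0.004, -0.032, 0.999, -0.0]
wrist_force: [-24.8, 4.1, 37.4]
opening: 0.0313
grip_force: 75.7
```

Call:
play_rows:
  commands:
    - [[0.0015, 0, -0.0025, 0, 0], [0, 0, 0, 0, 0], [0, 0, 0, 0, 60], [0, 0, 0, 0, 80], [0, 0, 0, 0, 80], [0, 0, 0, 0, 80]]

```text
clock: 21.85
tool_pos: [0.4794, -0.0094, 0.1444]
eef_rot: [-0.0, -0.031, 1.0, -0.0]
wrist_force: [-1.0, 0.3, 0.5]
opening: 0.0681
grip_force: 0.0
```

Call:
play_rows:
  commands:
    - [[0, 0, -0.01, 0, 80], [0, 0, -0.03, 0, 80], [0, 0, -0.06, 0, 80], [0, 0, -0.06, 0, 80], [0.06, 0, 0, 0, 80], [0.06, 0, 0, 0, 80], [0, 0, 0, 0, 80]]

```text
clock: 22.72
tool_pos: [0.3564, -0.0162, 0.3048]
eef_rot: [0.001, -0.031, 1.0, -0.0]
wrist_force: [1.1, 0.9, 0.0]
opening: 0.0681
grip_force: 0.0
```

```bash
python3 -c "
from h import *
t=eyes.snapshot('top');s=eyes.snapshot('side')
cv2.imwrite('pics/t7.png',t);cv2.imwrite('pics/s7.png',s)
print(sensors.read_state()['wrist_force'])
for h in(.105,.145):
  for x in(-.026,.026): print(h,x,proj('side',deck(x,-.051-.024,h)),proj('top',deck(x,-.051-.024,h)))
sheet('v7',[(crop(s,235,165,90,90,5),0,0),(crop(t,250,162,65,75,5),460,0)])"
```

```text
[-0.47094584  0.05641188  0.28441806]
0.105 -0.026 [268.05368463 207.31294351] [288.82273862 221.89340071]
0.105 0.026 [284.11276716 197.68985564] [288.23995449 201.7695415 ]
0.145 -0.026 [260.31044368 197.13093577] [289.57543505 229.7090324 ]
0.145 0.026 [276.56659878 187.29254863] [288.98836928 209.06258595]
```

View pics/v7.png

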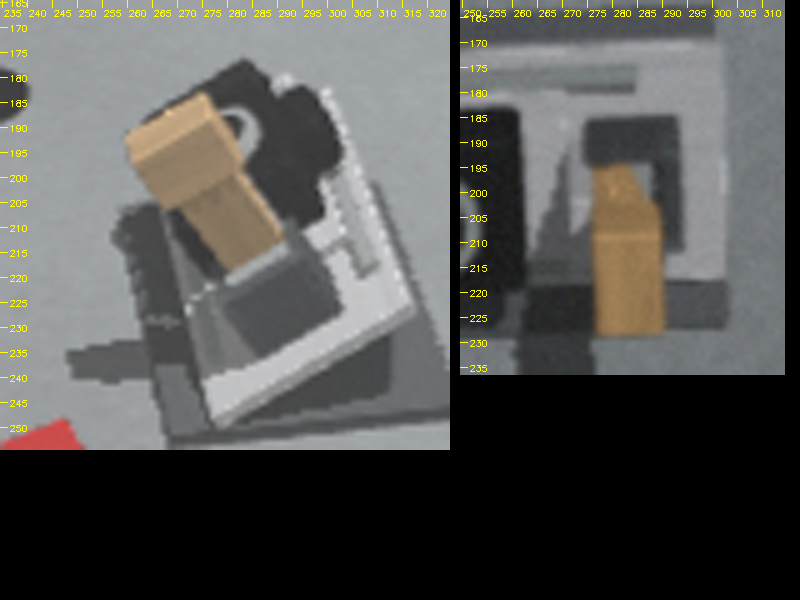

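```bash
python3 -c "
from plant import bot
print(bot.close_job())"
```

```text
the job is handed in; nothing more can be done
None
```

I handed the job in at about 23 s of the 69 s limit: the carriage is home and the wedge is driven down and released in the slot, flat face to the plate. It stopped dead at about 45 N, and the last pictures put its tip at the deck to within about 3 mm. The close call returned no verdict, and I couldn't measure the 5 N jam force directly.

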